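Hold the set bow calipers round a hinge pin

ROBOT

A 6-joint arm with a two-finger parallel gripper is mounted at the origin on the work surface. World frame = base frame: x ahead of the robot, y to its left, z up, the work surface at z = 0. Lengths are in mm, angles in rad, forces in N, time in s.
With the tool pointing down it reaches from about 275 to 850 mm from the base axis. Payload 5.2 kg.
Tool frame: the origin (TCP) lies midway between the tips of the shut fingers; the grasp point (between the pads) lies 19 mm behind it; z points along the fingers, y is the line along which they close (so a half turn about z gives the same grasp; the last joint's range is limited). The gripper opens to 85 mm and grips with 20 to 120 N. Pads are 22 mm wide; open, the fingers measure 114 mm over their backs; the gripper's body (76 mm by 85 mm) begins 54 mm behind the grasp point. The pads swing forward as they close: fully open they stand 13 mm farther back than shut.
Start: joints at [0.93, 0.259, 1.535, -0, 1.348, -0.203], TCP at [233.151, 498.142, 231.31] pointing down, gripper open.
Joint ranges: [-3.14, 3.14], [-0.91, 2.08], [0.19, 2.58], [-1.22, 4.36], [0.22, 2.71], [-3.12, 3.12]. Speed limits (rad/s): [2.57, 2.57, 3.14, 3.14, 3.14, 3.14].

INTERFACE

Orientations are given as [roll, pitch, yaw] about the fixed x, y, z axes, in that order (R = Rz(yaw) Ry(pitch) Rx(roll)).
In Python, from plant import * gives the robot as it stands. The module is installed in compiled form; this text tells all that it offers.
- The arm moves only by the tool jog_arm, never from a script. Its argument "increments" is a list of rows, each a list of 7 numbers: the shift along the tool's x, y, z as a fraction of full scale, then the turn, a rotation vector about the tool's x, y, z as a fraction of full scale, then the closure, from 0 (fully open) to 1 (shut). A call has 1 to 5 rows; each row shifts and turns the commanded pose from where the row before left it, along the tool's axes as they then stand; what a row does not reach is not made up. Full scale, the value 1, is 0.5 m for a shift and 45 degrees for a turn. A row lasts 1/8 s, in which the tool goes at most 62.5 mm and 10.7 degrees, less where a joint would pass 70% of its speed; a pose out of reach is approached as far as the arm can. A call with a number of a shift or a turn outside -1 to 1 is refused whole. A call with a gripper value outside its range is refused whole. The fingers move at their own pace and stop on an object; "grip_force" is the grip in N (left out, the last holds). Time passes only in rows, so rows that do not move let the fingers close. It gives the time, the measured TCP pose, the force, the opening and the grip force at its end, in the units of the state.
- read_state(): the state, without advancing time (a new reading comes with each control period).
- snapshot(name): name is "scene" or "top" or "wrist"; returns (picture, depth): 400x640x3 uint8, red, green, blue; 400x640 float32, mm along the optical axis (not along the pixel's ray), 0 where there is no reading.
- camera_model(name): a dict with "fx", "fy", "cx", "cy" (pixels), "R" (3x3) and "t" (3): a world point X has camera coordinates R X + t; the wrist camera has in their place "hand_eye" (4x4, takes a point from camera to tool coordinates, whose origin is the TCP and whose axes are the flange's). Camera axes: x right, y down, z forward; pixel columns grow to the right and rows downward; lengths in mm; the calibration is good to about 2 mm. The wrist camera is an equidistant fisheye: a pixel r from the principal point sees the ray r / f radians off the axis. A picture is of the moment at which its call begins: read the wrist's pose just before it. camera_model takes no time and is no camera call.
- job_done(): hands the job in; it is judged then, once.
The state is a dict: "time": time; "q": joint angles; "joint_velocities": joint speeds; "joint_torque": joint torques, N m; "tool_pos": TCP position; "tool_rot": TCP orientation; "contact_force": force on the tool from outside, world axes, zero at the start; "moment": the same for the moment, N m; "opening": opening from 0.0 (shut) to 1.0 (fully open); "grip_force": force on a finger pad.
Only numpy, scipy, OpenCV 4.12 (cv2) and the standard library are available. Lean on these libraries where they do the work, as an engineer would, in place of code of your own. Each camera call takes 0.05 s, during which the arm holds its last target. There are 200 camera calls.

TASK

Check the room for a new bush round the hinge pin: pick up the sprung bow calipers from the bench by their blue finger pads, squeeze them until the yellow pointer stands level with the red marker on the arc (the bush's outside size), and bring the tips around the bright upright pin held in the vice. Finish while still holding the calipers there in the air, level and steady, pointer on the marker, with the pin between the two tips at its full width, the tips below the pin's top and above its thicker shoulder, touching neither pin nor vice. Do not knock the pin, and do not disturb the hinge strap, screwdriver or red screw bin.

Things in the scene. Friction and masses are not known exactly. Their poses are not given: they have to be found in the camera images.
- caliper_grip (a point): CALIPERS: loose sprung tool like big tweezers, 175 mm long, 0.2 kg, 3 mm steel strip on edge, 20 mm high, bent to a bow at the rear; legs open in the horizontal plane. Point midway between the two blue finger pads of the free tool, 10 mm above its underside, within 12 mm of the mass centre; x forward to the tips, y to the left leg, z up. Legs turn about the bow's centre, 80 mm behind this point
- caliper: the calipers' right leg with the arc; origin 10 mm below caliper_grip, same axes. Each blue pad is 36 mm long (along x) and 20 mm high; outer faces 58 mm apart when free, parallel and 42 mm apart at leg value 0.2; 0.8 mm less per 0.01 rad. Squeeze at the pads: 2.5 N free, 10 to 13 N at the marker, 17.5 N shut. The tool centres itself between evenly closing fingers
- leg (a joint): angle of the left leg, rad: 0 = free (sprung open, tips 54 mm apart), grows as it is squeezed; the tip gap is 23 mm at 0.2 and falls 1.55 mm for each 0.01 rad; 0.32 = stop
- rider (a joint): setting of the red marker (a small red rider with a brass screw, locked on the arc) in the same scale: the yellow pointer is level with the marker when leg equals this value. Differs from time to time: 0.165 to 0.215 (tip gap 28 to 21 mm)
- pointer (a point): inner end of the yellow pointer of the left leg, at the outer edge of the arc, 122 mm ahead of the bow's centre, 24 mm above the calipers' underside. The arc is a flat plate 14 mm wide lying across the legs 35 mm ahead of the pads' centre, its top 23 mm above the underside (the rider's screw 31 mm)
- marker (a point): the point on the outer edge of the arc, at the red marker's line, where the yellow pointer has to stand; coincides with the pointer's point when set. The arc reaches 18 mm outside the free left leg
- tip_right (a point): inner face of the right leg's inturned tip, at mid-height of the 12 mm high tip, 10 mm above the calipers' underside; axes as caliper. Squeezed evenly, the tips lie either side of the squeezer's mid-line, 75 mm ahead of the pads' centre
- tip_left (a point): inner face of the left leg's inturned tip, at mid-height of the 12 mm high tip
- pin_top (a point): centre of the top of the PIN: bright steel, upright, 14 mm in diameter, top 168 mm above the bench, bare for 60 mm down to a black shoulder of 22 mm diameter (top 108 mm above the bench). It is part of a black iron plate pintle clamped in the vice, whose plate ends 110 mm above the bench: nothing near the pin stands higher
- vice: green drill-press vice fixed on the bench, 185 x 124 mm, jaws 67 mm high, screw handle reaching 130 mm to its -x side; origin on the bench right under the pin, x towards the fixed jaw. Turned up to 0.8 rad either way
- strap: black iron hinge strap with an eye, 275 mm long, loose, to be left alone; origin on its underside near the middle, x away from the eye
- driver: screwdriver with a blue handle, 210 mm long, loose, to be left alone; lies along its x
- bin: red open screw bin with screws, 100 x 75 x 50 mm, loose, to be left alone; origin at the centre of its underside
There are look-alikes about, which are no part of the job. What is meant by the caliper is not purple, and is the larger of those in its own colour. Several things look just like the vice: the one meant starts farthest from the robot's base.

How it is judged:
By the outcome, as a careful person would: the job done as asked, in the order asked, and still so for the second after the job is handed in, while the arm keeps its last pose, push and grip.
It also fails if it takes over 45 s, if anything falls off the work surface, if the arm or the gripper's body presses on something with over 40 N, if the wrist force passes 120 N, or if a joint passes its speed limit or range.

## Working session

There is one attempt and no reset: what is moved stays moved. The work goes in short steps, Python scripts to look and compute and a tool call to move; the robot and the scene stay as the last step left them, time stands still between calls to the robot, and variables do not carry over. Pictures are saved under pics/ and viewed, at most 10 in all, crops included, and the job is handed in when it is done.

Besides the shell and the picture viewer there is one more tool, called after "Request:" by a JSON object that holds its "fn" and its "kwargs", one argument or row to a line. jog_arm: Moves the arm, as the interface text tells. Its arguments: {"type":"object","properties":{"increments":{"type":"array"},"grip_force":{"type":"number"}},"required":["increments"]}

```bash
mkdir -p pics
cat > h.py <<'E'
from plant import *
import numpy as np, cv2
def save(n,im): cv2.imwrite(f'pics/{n}.png',im[:,:,::-1])
def ray(cam,u,v):
    m=camera_model(cam); d=np.array([(u-m['cx'])/m['fx'],(v-m['cy'])/m['fy'],1.]); R=np.array(m['R']);t=np.array(m['t'])
    return -R.T@t, R.T@d
def onz(cam,u,v,z):
    c,d=ray(cam,u,v); return c+d*(z-c[2])/d[2]
def world(cam,u,v,dep):
    c,d=ray(cam,u,v); return c+d*dep
E
python3 - <<'E'
from h import *
s=read_state(); print(s)
for n in('top','scene'):
    p,d=snapshot(n); save(n,p); np.savez(n,p=p,d=d)
    print(n,camera_model(n))
print(camera_model('wrist'))
E
```

```text
{'time': 0.0, 'q': array([ 9.30183274e-01,  2.59314164e-01,  1.53608923e+00, -3.99277936e-05,
        1.34802271e+00, -2.02792263e-01]), 'joint_velocities': array([-1.36639594e-03,  9.06602524e-04, -1.37025013e-03, -8.54300190e-05,
        1.96174504e-03, -1.69115201e-04]), 'joint_torque': array([-4.07284342e-04, -4.46028900e+01, -2.90577918e+01, -4.31002645e-04,
        1.17181940e-02, -3.95302368e-05]), 'tool_pos': array([232.83929652, 497.68576326, 230.48776441]), 'tool_rot': array([-3.13978894e+00, -3.31137541e-04,  2.70378042e+00]), 'contact_force': array([-0.45082405, -0.57168695, -0.16240059]), 'moment': array([ 0.00906775, -0.01810355, -0.02637784]), 'grip_force': 0.0, 'opening': 0.9973297757668914}
top {'fx': 431.27266550695316, 'fy': 431.27266550695316, 'cx': 329.89096032988107, 'cy': 198.8821681234022, 'R': array([[-0.01044749, -0.9999143 ,  0.00788927],
       [-0.99454974,  0.00957228, -0.10382288],
       [ 0.10373847, -0.00893096, -0.99456451]]), 't': array([ -15.72553293,  548.10935169, 1275.26372658])}
scene {'fx': 376.21983641623757, 'fy': 376.21983641623757, 'cx': 317.18949735174476, 'cy': 202.64350037942438, 'R': array([[-0.53021443,  0.84779818,  0.01053144],
       [ 0.47692189,  0.30849153, -0.82303006],
       [-0.70101225, -0.43135974, -0.56790017]]), 't': array([ 274.96458489, -155.0224181 , 1691.8291194 ])}
{'fx': 309.70691628693146, 'fy': 309.70691628693146, 'cx': 320.286157411327, 'cy': 203.26664205922947, 'hand_eye': array([[ 3.74300462e-04, -9.64853758e-01, -2.62787147e-01,
         6.70183847e+01],
       [ 9.99999904e-01,  4.21574377e-04, -1.23511355e-04,
         4.35695925e-01],
       [ 2.29954723e-04, -2.62787076e-01,  9.64853823e-01,
        -1.42653505e+02],
       [ 0.00000000e+00,  0.00000000e+00,  0.00000000e+00,
         1.00000000e+00]])}
```

View pics/top.png

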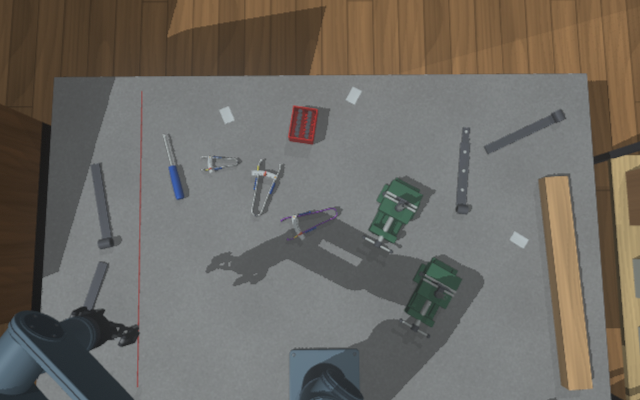

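View pics/scene.png

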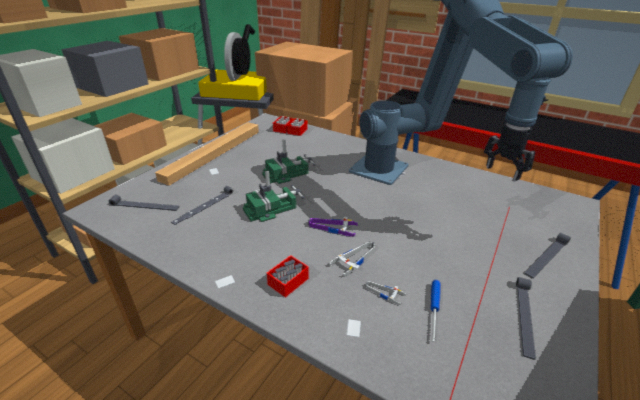

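The top view shows three candidate calipers: large silver at (265,187), small silver at (220,162) and purple at (310,220). The two candidate vices are at (397,210), which is farther from the base, and (435,290). I choose the large silver calipers and the far vice, and check both in one crop.

Run:
```python
from h import *
p=np.load('top.npz')['p']
a=cv2.resize(p[145:225,235:305],None,fx=5.7,fy=6,interpolation=cv2.INTER_CUBIC)
b=cv2.resize(p[170:260,350:430],(399,480),interpolation=cv2.INTER_CUBIC)
a=cv2.resize(a,(399,480)); save('crop1',np.hstack([a,b]))
d=np.load('top.npz')['d']
for u,v in [(258,212),(262,160),(281,166),(265,174),(397,210),(405,200),(400,195),(300,190)]: print(u,v,d[v,u],world('top',u,v,d[v,u]).round(1))
```

```text
258 212 1324.9688 [512.3 199.8   1.7]
262 160 1345.6836 [675.1 189.1  -2.1]
281 166 1340.6534 [655.  129.4   1.4]
265 174 1308.9998 [625.6 174.9  29.8]
397 210 1220.9991 [ 506.  -210.2  109.2]
405 200 1226.9222 [ 534.5 -234.2  106.5]
400 195 1266.9094 [ 553.3 -226.9   68.1]
300 190 1335.653 [579.5  70.8  -0.9]
```

View pics/crop1.png

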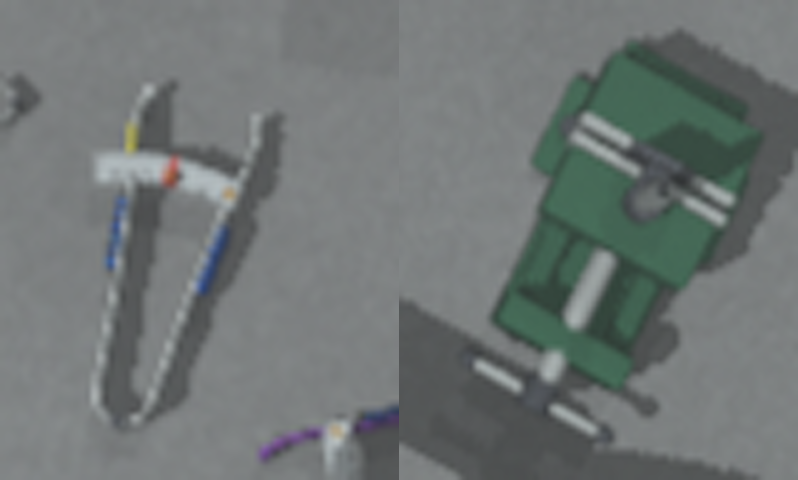

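The crop confirms the choice. The large silver calipers have their bow at full-image pixel (256,214) and tips at (261,160) and (280,165). The blue pads, yellow pointer and red rider are all visible. The far vice shows the pin near (400,206). Next I measure.

Run:
```python
from h import *
z=np.load('top.npz');p=z['p'].astype(int);d=z['d']
h=cv2.cvtColor(z['p'],cv2.COLOR_RGB2HSV)
R=np.zeros(h.shape[:2],bool);R[150:206,240:295]=1
def comp(m,zz,n):
    k,l,s,c=cv2.connectedComponentsWithStats((m&R).astype(np.uint8),connectivity=8)
    for i in range(1,k):
        if s[i,4]>=2: print(n,s[i,4],c[i].round(1),onz('top',*c[i],zz).round(1))
H,S,V=h[...,0],h[...,1],h[...,2]
comp((H>105)&(H<130)&(S>110),20,'blue')
comp((H>20)&(H<35)&(S>90),24,'yel')
comp(((H<10)|(H>172))&(S>90),27,'red')
for u,v in[(261.3,159.7),(280,164.7),(256.4,214.7)]: print(onz('top',u,v,18).round(1))
vv,uu=np.mgrid[180:260,360:430]
P=np.array([world('top',u,v,d[v,u]) for u,v in zip(uu.ravel(),vv.ravel())])
for lo,hi in((155,180),(100,155)):
    k=(P[:,2]>lo)&(P[:,2]<hi); print(lo,k.sum(),P[k].mean(0).round(1),P[k].min(0).round(1),P[k].max(0).round(1), uu.ravel()[k].mean(),vv.ravel()[k].mean())
```

```text
blue 3 [255. 183.] [599.7 206.7  20. ]
blue 13 [271.8 188.8] [581.5 155.3  20. ]
yel 6 [257.5 168. ] [645.3 198.7  24. ]
red 7 [264.6 173.7] [627.  176.6  27. ]
[672.1 188.2  18. ]
[656.  130.8  18. ]
[503. 202.  18.]Traceback (most recent call last):
  File "<stdin>", line 15, in <module>
  File "h.py", line 10, in world
    c,d=ray(cam,u,v); return c+d*dep
        ~~~^^^^^^^^^
  File "h.py", line 5, in ray
    m=camera_model(cam); d=np.array([(u-m['cx'])/m['fx'],(v-m['cy'])/m['fy'],1.]); R=np.array(m['R']);t=np.array(m['t'])
ValueError: time passes only in moves, steps and waits
```

Request:
{"fn": "jog_arm", "kwargs": {
  "increments": [
    [-0.092,-0.027,0,0,0,0,0],
    [-0.092,-0.027,0,0,0,0,0],
    [-0.092,-0.027,0,0,0,0,0],
    [-0.092,-0.027,0,0,0,0,0],
    [-0.092,-0.027,0,0,0,0,0]
  ]
}}

```text
time: 0.72
tool_pos: [413.6, 338.3, 231.0]
tool_rot: [-3.141, -0.0, 2.704]
contact_force: [0.7, 1.1, -0.5]
opening: 1.002
grip_force: 0.0
```

Request:
{"fn": "jog_arm", "kwargs": {
  "increments": [
    [-0.092,-0.027,0,0,0,0,0],
    [-0.092,-0.027,0,0,0,0,0],
    [-0.092,-0.027,0,0,0,0,0],
    [-0.092,-0.027,0,0,0,0,0],
    [-0.092,-0.027,0,0,0,0,0]
  ]
}}

```text
time: 1.35
tool_pos: [593.3, 179.7, 230.8]
tool_rot: [-3.141, -0.001, 2.704]
contact_force: [0.7, 0.7, 0.4]
opening: 1.004
grip_force: 0.0
```

Request:
{"fn": "jog_arm", "kwargs": {
  "increments": [
    [0,0,0,0,0,0.235,0],
    [0,0,0,0,0,0.235,0],
    [0,0,0,0,0,0.235,0],
    [0,0,0,0,0,0.235,0],
    [0,0,0,0,0,0.235,0]
  ]
}}

```text
time: 1.98
tool_pos: [592.2, 180.8, 230.7]
tool_rot: [-3.14, -0.0, 1.775]
contact_force: [0.6, -0.3, 0.4]
opening: 1.002
grip_force: 0.0
```

Request:
{"fn": "jog_arm", "kwargs": {
  "increments": [
    [0,0,0,0,0,0.235,0],
    [0,0,0,0,0,0.235,0],
    [0,0,0,0,0,0.235,0],
    [0,0,0,0,0,0.235,0],
    [0,0,0,0,0,0.235,0]
  ]
}}

```text
time: 2.6
tool_pos: [592.2, 180.8, 230.7]
tool_rot: [-3.141, 0.001, 0.852]
contact_force: [-0.8, 0.3, -0.9]
opening: 1.003
grip_force: 0.0
```

Request:
{"fn": "jog_arm", "kwargs": {
  "increments": [
    [0,0,0,0,0,0.235,0],
    [0,0,0,0,0,0.235,0],
    [0,0,0,0,0,0.235,0],
    [0,0,0,0,0,0.235,0],
    [0,0,0,0,0,0.235,0]
  ]
}}

```text
time: 3.22
tool_pos: [592.2, 180.8, 230.7]
tool_rot: [3.141, 0.001, -0.071]
contact_force: [-0.3, -0.7, -0.3]
opening: 1.0
grip_force: 0.0
```

Request:
{"fn": "jog_arm", "kwargs": {
  "increments": [
    [0,0,0,0,0,0.235,0],
    [0,0,0,0,0,0,0],
    [0,0,0,0,0,0,0]
  ]
}}

```text
time: 3.6
tool_pos: [592.4, 180.8, 231.0]
tool_rot: [3.141, 0.001, -0.246]
contact_force: [0.1, -0.4, -0.6]
opening: 1.002
grip_force: 0.0
```

```bash
cat >> h.py <<'E'
from scipy.spatial.transform import Rotation as Ro
from functools import lru_cache
_cm=camera_model
camera_model=lru_cache(None)(_cm)
def wray(s,u,v):
    m=camera_model('wrist'); x,y=(u-m['cx'])/m['fx'],(v-m['cy'])/m['fy']; r=np.hypot(x,y)+1e-12
    d=np.array([x/r*np.sin(r),y/r*np.sin(r),np.cos(r)]); H=np.array(m['hand_eye'])
    R=Ro.from_euler('xyz',s['tool_rot']).as_matrix()
    return s['tool_pos']+R@H[:3,3], R@H[:3,:3]@d
def wonz(s,u,v,z):
    c,d=wray(s,u,v); return c+d*(z-c[2])/d[2]
def wpix(s,X):
    m=camera_model('wrist'); H=np.array(m['hand_eye']); R=Ro.from_euler('xyz',s['tool_rot']).as_matrix()
    c=H[:3,:3].T@(R.T@(np.array(X)-s['tool_pos'])-H[:3,3]); r=np.hypot(c[0],c[1]); a=np.arctan2(r,c[2])
    return np.array([m['cx'],m['cy']])+m['fx']*a*c[:2]/r
def masks(p,reg,zs=(20,24,27),f=None):
    h=cv2.cvtColor(p,cv2.COLOR_RGB2HSV);H,S,V=[h[...,i].astype(int) for i in range(3)]
    R=np.zeros(H.shape,bool);a,b,c,d=reg;R[b:d,a:c]=1
    for n,m,z in(('blue',(H>105)&(H<130)&(S>110),zs[0]),('yel',(H>20)&(H<35)&(S>90),zs[1]),('red',((H<10)|(H>172))&(S>90),zs[2])):
        k,l,s,c=cv2.connectedComponentsWithStats((m&R).astype(np.uint8),connectivity=8)
        for i in range(1,k):
            if s[i,4]>=5: print(n,s[i].tolist(),c[i].round(1),f(*c[i],z).round(1))
E
python3 - <<'E'
from h import *
s=read_state();p,d=snapshot('wrist');save('w1',p);np.savez('w1',p=p,d=d,pos=s['tool_pos'],rot=s['tool_rot'])
masks(p,(0,0,640,400),f=lambda u,v,z:wonz(s,u,v,z))
z=np.load('top.npz');d=z['d']
vv,uu=np.mgrid[180:260,360:430]
P=np.array([world('top',u,v,d[v,u]) for u,v in zip(uu.ravel(),vv.ravel())])
for lo,hi in((155,180),(100,155)):
    k=(P[:,2]>lo)&(P[:,2]<hi); print(lo,k.sum(),P[k].mean(0).round(1),P[k].min(0).round(1),P[k].max(0).round(1), uu.ravel()[k].mean(),vv.ravel()[k].mean())
E
```

```text
blue [181, 133, 17, 6, 31] [189.4 135.8] [682.8 321.1  20. ]
blue [191, 159, 17, 9, 33] [198.9 162.6] [647.9 318.8  20. ]
blue [295, 163, 6, 30, 89] [297.9 177.6] [599.1 206.4  20. ]
blue [340, 164, 8, 31, 102] [343.9 179.4] [584. 155.  20.]
blue [109, 183, 49, 69, 1178] [132.8 217.4] [605.8 443.4  20. ]
blue [417, 210, 30, 19, 261] [431.2 218.7] [509.4  58.4  20. ]
blue [438, 243, 22, 18, 69] [448.8 251.4] [456.9  39.1  20. ]
yel [292, 131, 6, 12, 45] [294.4 136.6] [646.3 197.7  24. ]
yel [175, 171, 5, 5, 13] [176.7 172.9] [644.3 350.4  24. ]
red [350, 0, 78, 48, 2388] [387.1  26. ] [747.5  64.7  27. ]
red [50, 100, 1, 5, 5] [ 50. 102.] [813.2 539.3  27. ]
red [52, 111, 2, 8, 9] [ 52.4 114.6] [792.6 539.   27. ]
red [55, 125, 2, 7, 7] [ 55.4 128. ] [770.8 538.4  27. ]
red [57, 134, 2, 7, 8] [ 57.5 137. ] [756.4 538.3  27. ]
red [315, 140, 6, 14, 46] [317.1 147. ] [628.7 175.8  27. ]
red [61, 151, 2, 5, 5] [ 61.6 153. ] [731.  537.8  27. ]
red [65, 164, 2, 6, 7] [ 65.4 166.6] [709.6 537.3  27. ]
red [183, 167, 2, 4, 6] [183.5 168.5] [647.  337.9  27. ]
red [67, 171, 2, 6, 6] [ 67.5 1
[... 252 characters left out ...]
. ]
red [84, 221, 3, 7, 7] [ 85. 224.] [618.7 535.4  27. ]
red [88, 231, 2, 4, 5] [ 88.4 232.6] [604.7 535.2  27. ]
red [91, 238, 3, 7, 8] [ 91.9 240.9] [591.1 534.8  27. ]
red [98, 255, 3, 6, 6] [ 99.  257.5] [563.5 534.5  27. ]
red [103, 266, 3, 5, 5] [103.8 268. ] [545.5 534.2  27. ]
red [108, 277, 9, 16, 18] [112.1 284.8] [515.9 533.4  27. ]
red [606, 339, 34, 53, 815] [624.3 366.1] [-118.7 -541.7   27. ]
red [623, 380, 4, 5, 10] [624.7 382.2] [-242.4 -607.    27. ]
155 12 [ 514.1 -212.9  167.1] [ 509.5 -218.9  158.1] [ 520.6 -208.9  172.2] 401.4166666666667 205.33333333333334
100 97 [ 525.2 -219.2  112.2] [ 505.9 -242.4  101. ] [ 546.  -204.3  153.6] 400.1855670103093 203.15463917525773
```

View pics/w1.png

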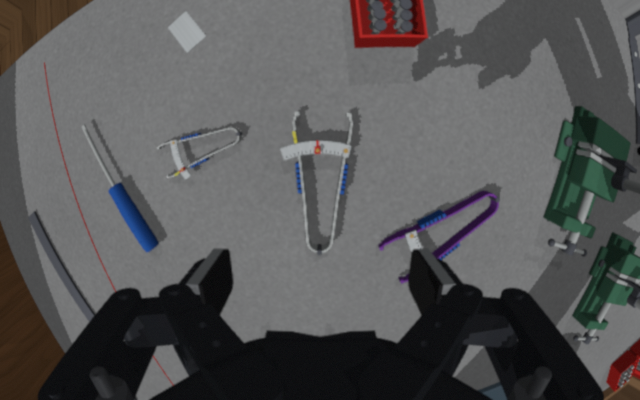

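The wrist view shows the large calipers centred, with bow at (320,250) and tips at (297,110) and (350,113). The blue pads are at (298,178) and (344,179), yellow at (294,137) and red at (317,147). The purple caliper's nearest end is at (381,246).

Run:
```python
from h import *
w=np.load('w1.npz');s=dict(tool_pos=w['pos'],tool_rot=w['rot'])
g=np.array([591.5,180.7])
B=wonz(s,320,250,18)[:2];T1=wonz(s,297,110,16)[:2];T2=wonz(s,350,113,16)[:2]
m=(T1+T2)/2-B;yaw=np.arctan2(m[1],m[0]);print(B,T1,T2,'yaw',yaw,'len',np.hypot(*m),'tipsep',np.hypot(*(T1-T2)))
for y in(yaw,-.286,-.265):
    R=np.array([[np.cos(y),np.sin(y)],[-np.sin(y),np.cos(y)]])
    print(y,'bow',R@(B-g),'tips',R@(T1-g),R@(T2-g),'pads',R@([599.1,206.4]-g),R@([584,155]-g),'purple',R@(wonz(s,381,246,20)[:2]-g),R@(wonz(s,402,280,20)[:2]-g),'yel',R@([646.3,197.7]-g),'red',R@([628.7,175.8]-g))
```

```text
[503.48418482 203.8669964 ] [675.09371077 187.89233602] [657.15221177 130.03376107] yaw -0.2693850517010373 len 168.72384578967743 tipsep 60.576497762392385
-0.2693850517010373 bow [-91.00713663  -1.09294348] tips [78.66472279 29.18046549] [ 76.76869552 -31.36635244] pads [ 0.486139   26.79577707] [ -0.38974552 -26.7691632 ] purple [-83.60266468 -77.52234616] [-133.24407701 -111.43660035] yel [48.29926557 30.97129228] red [37.16245205  5.17708005]
-0.286 bow [-90.976417    -2.60480193] tips [78.16905547 30.48338802] [ 77.27922586 -30.08657388] pads [ 0.04088193 26.80015539] [  0.05505607 -26.77194369] purple [-82.30315491 -78.90063618] [-131.37425782 -113.6349609 ] yel [47.77803632 31.76947034] red [37.07130974  5.79378929]
-0.265 bow [-91.01105426  -0.69386325] tips [78.79192392 28.83523717] [ 76.63041481 -31.7026845 ] pads [ 0.60363482 26.79338771] [ -0.50712557 -26.76719678] purple [-83.94179931 -77.155     ] [-133.73144965 -110.85124867] yel [48.43461149 30.75920041] red [37.18479645  5.01407152]
```

Request:
{"fn": "jog_arm", "kwargs": {
  "increments": [
    [-0.001,0,0.08,0,0,0.037,0],
    [0,0,0.1,0,0,0,0],
    [0,0,0.1,0,0,0,0],
    [0,0,0.08,0,0,0,0],
    [0,0,0.04,0,0,0,0]
  ],
  "grip_force": 40
}}

```text
time: 4.28
tool_pos: [590.3, 180.8, 28.5]
tool_rot: [3.14, 0.004, -0.276]
contact_force: [-0.5, -0.8, -0.4]
opening: 1.0
grip_force: 0.0
```

Request:
{"fn": "jog_arm", "kwargs": {
  "increments": [
    [0,0,0.03,0,0,0,0],
    [0,0,0.02,0,0,0,0],
    [0,0,0,0,0,0,0]
  ]
}}

```text
time: 4.65
tool_pos: [591.9, 181.0, 6.1]
tool_rot: [3.141, 0.0, -0.278]
contact_force: [0.3, -0.4, -0.1]
opening: 1.001
grip_force: 0.0
```

Request:
{"fn": "jog_arm", "kwargs": {
  "increments": [
    [0,0,0.009,0,0,0,0.2],
    [0,0,0,0,0,0,0.3],
    [0,0,0,0,0,0,0.36],
    [0,0,0,0,0,0,0.4],
    [0,0,0,0,0,0,0.4]
  ]
}}

```text
time: 5.28
tool_pos: [593.0, 181.1, 3.3]
tool_rot: [-3.141, -0.002, -0.278]
contact_force: [-0.2, -0.6, 7.1]
opening: 0.602
grip_force: 8.0
```

Request:
{"fn": "jog_arm", "kwargs": {
  "increments": [
    [0,0,0,0,0,0,0.44],
    [0,0,0,0,0,0,0.47],
    [0,0,0,0,0,0,0.47],
    [0,0,0,0,0,0,0.47]
  ]
}}

```text
time: 5.78
tool_pos: [593.6, 181.2, 4.0]
tool_rot: [-3.14, -0.004, -0.278]
contact_force: [-1.4, -0.8, 11.3]
opening: 0.531
grip_force: 12.0
```

Request:
{"fn": "jog_arm", "kwargs": {
  "increments": [
    [0,0,-0.01,0,0,0,0.47],
    [0,0,-0.02,0,0,0,0.47],
    [0,0,-0.06,0,0,0,0.47],
    [0,0,-0.06,0,0,0,0.47],
    [0,0,0,0,0,0,0.48]
  ]
}}

```text
time: 6.4
tool_pos: [594.0, 181.3, 79.5]
tool_rot: [-3.139, -0.005, -0.278]
contact_force: [-0.5, -0.9, -3.4]
opening: 0.518
grip_force: 9.8
```

Run:
```python
from h import *
s=read_state();p,d=snapshot('wrist');save('w2c',cv2.resize(p[90:300,220:420],None,fx=2.8,fy=2.8,interpolation=cv2.INTER_CUBIC));np.savez('w2',p=p,d=d,pos=s['tool_pos'],rot=s['tool_rot'])
print(s['tool_pos'],s['tool_rot'],s['contact_force'],s['moment'],s['opening'],s['grip_force'])
R=Ro.from_euler('xyz',s['tool_rot']).as_matrix()
masks(p,(230,80,410,300),f=lambda u,v,z:wonz(s,u,v,z))
```

```text
[593.98110187 181.27387854  79.54447515] [-3.13941724 -0.0050816  -0.27835185] [-0.45331511 -0.86763614 -3.41115541] [0.01932219 0.01901062 0.02368279] 0.5180073074725151 9.84228104352951
blue [358, 222, 14, 70, 601] [364.7 260.2] [554.9 159.5  20. ]
blue [270, 225, 15, 68, 579] [276.  262.2] [571.  221.9  20. ]
blue [357, 293, 10, 7, 65] [361.3 296. ] [525.6 168.7  20. ]
blue [276, 294, 10, 6, 55] [280.4 296.6] [542.  228.5  20. ]
yel [262, 151, 14, 36, 296] [268.6 169. ] [637.4 204.6  24. ]
red [274, 184, 21, 37, 354] [283.5 203. ] [613.4 201.4  27. ]
```

View pics/w2c.png

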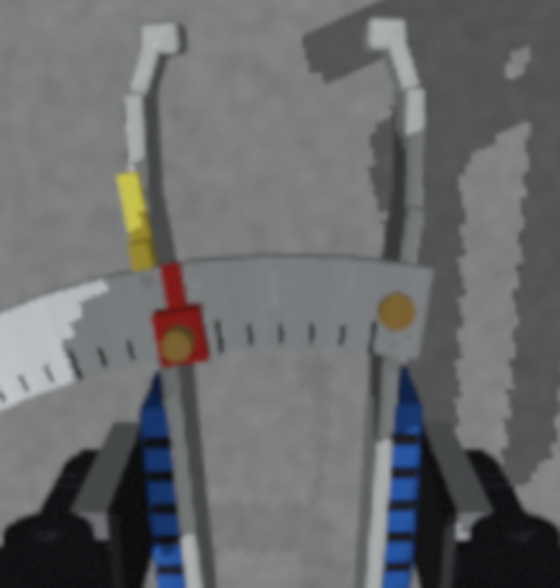

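The lifted close-up shows the yellow pointer's inner end at crop (142,268) and the red line's outer end at (171,265). That leaves about 4.4 mm, so the pads need to close roughly 2.9 mm more.

Request:
{"fn": "jog_arm", "kwargs": {
  "increments": [
    [0,0,-0.06,0,0,0,0.5],
    [0,0,-0.06,0,0,0,0.51],
    [0,0,-0.06,0,0,0,0.51],
    [0,0,-0.04,0,0,0,0.51],
    [0,0,0,0,0,0,0.51]
  ]
}}

```text
time: 7.08
tool_pos: [592.4, 181.1, 186.8]
tool_rot: [-3.141, -0.001, -0.278]
contact_force: [0.3, -0.4, -2.7]
opening: 0.493
grip_force: 11.7
```

```bash
cat >> h.py <<'E'
def ptr(p):
    h=cv2.cvtColor(p,cv2.COLOR_RGB2HSV);H,S,V=[h[...,i].astype(int) for i in range(3)]
    reg=np.zeros(H.shape,bool);reg[130:230,240:330]=1
    y=(H>18)&(H<35)&(S>120)&reg; r=((H<8)|(H>174))&(S>120)&reg
    k,l,st,c=cv2.connectedComponentsWithStats(y.astype(np.uint8)); i=1+np.argmax([st[j,4]*(c[j][1]<187) for j in range(1,k)])
    v,u=np.where(l==i); vb=v.max(); Y=(u[v>=vb-3].mean(),vb)
    v,u=np.where(r); vt=v.min(); Rr=(u[v<=vt+4].mean(),vt)
    return Y,Rr
E
python3 - <<'E'
from h import *
print(ptr(np.load('w2.npz')['p']))
s=read_state();p,d=snapshot('wrist');save('w3c',cv2.resize(p[90:300,220:420],None,fx=2.8,fy=2.8,interpolation=cv2.INTER_CUBIC));np.savez('w3',p=p,d=d,pos=s['tool_pos'],rot=s['tool_rot'])
print(ptr(p),s['tool_pos'],s['opening'],s['grip_force'])
E
```

```text
((np.float64(270.7096774193548), np.int64(185)), (np.float64(280.7), np.int64(184)))
((np.float64(275.0), np.int64(186)), (np.float64(276.56), np.int64(186))) [592.35108195 181.05280953 186.77853687] 0.49284021480583984 11.724415272474289
```

View pics/w3c.png

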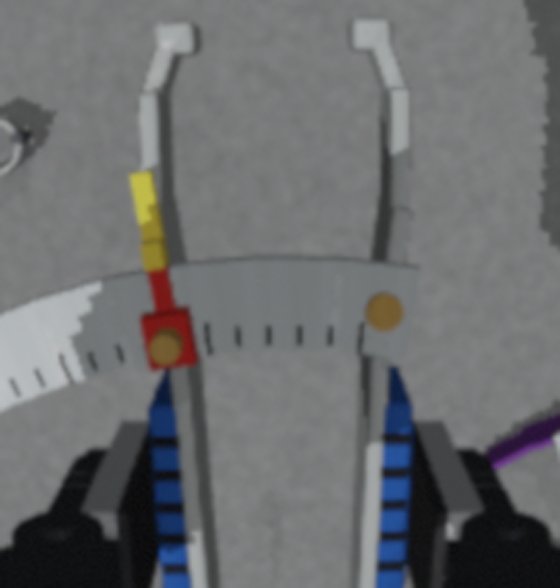

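The pointer is now almost on the marker: crop (154,268) against (159,272), about 0.5 mm short. I add a little squeeze and carry the calipers towards the pin, stopping behind it.

Request:
{"fn": "jog_arm", "kwargs": {
  "increments": [
    [0,0,-0.03,0,0,0,0.514],
    [-0.01,0.04,-0.01,0,0,0,0.514],
    [-0.02,0.08,0,0,0,0,0.514],
    [-0.02,0.08,0,0,0,0,0.514],
    [-0.02,0.08,0,0,0,0,0.514]
  ]
}}

```text
time: 7.75
tool_pos: [518.3, 54.3, 206.6]
tool_rot: [3.141, 0.001, -0.278]
contact_force: [1.9, -0.0, -2.7]
opening: 0.489
grip_force: 11.8
```

Request:
{"fn": "jog_arm", "kwargs": {
  "increments": [
    [-0.02,0.08,0,0,0,0,0.514],
    [-0.02,0.08,0,0,0,0,0.514],
    [-0.02,0.08,0,0,0,0,0.514],
    [-0.02,0.08,0,0,0,0,0.514],
    [-0.02,0.08,0,0,0,0,0.514]
  ]
}}

```text
time: 8.38
tool_pos: [415.1, -123.8, 206.8]
tool_rot: [3.141, 0.0, -0.279]
contact_force: [-0.0, -1.0, -2.3]
opening: 0.488
grip_force: 11.8
```

Request:
{"fn": "jog_arm", "kwargs": {
  "increments": [
    [-0.02,0.08,0,0,0,0,0.514],
    [-0.01,0.04,0,0,0,0,0.514],
    [0,0,0,0,0,0,0.514],
    [0,0,0,0,0,0,0.514]
  ]
}}

```text
time: 8.88
tool_pos: [385.6, -175.8, 206.8]
tool_rot: [-3.141, 0.0, -0.279]
contact_force: [0.8, -0.9, -1.2]
opening: 0.492
grip_force: 11.9
```

Run:
```python
from h import *
s=read_state();p,d=snapshot('wrist');save('w4',p);np.savez('w4',p=p,d=d,pos=s['tool_pos'],rot=s['tool_rot'])
print(ptr(p),s['tool_pos'],s['tool_rot'],s['contact_force'],s['opening'],s['grip_force'])
print(wpix(s,[514,-213,168]),onz('top',401.4,205.3,168))
```

```text
((np.float64(275.3333333333333), np.int64(186)), (np.float64(276.0), np.int64(187))) [ 385.64772157 -175.765903    206.80108878] [-3.14121897e+00  8.61865116e-05 -2.79003264e-01] [ 0.78895434 -0.8682285  -1.21138967] 0.4915284270801207 11.910246312618256
[321.93182663  10.32433791] [ 514.12034947 -212.69396734  168.        ]
```

View pics/w4.png

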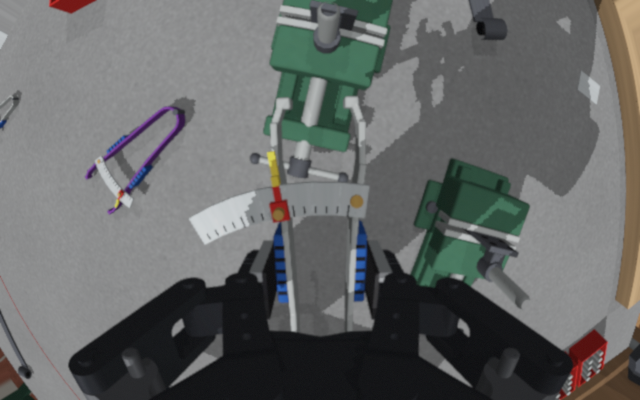

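The pin's top shows at about (327,11), straight ahead of the tips at (288,102) and (348,102), which agrees with the top camera. I advance to hover above the pin; the wrist camera is then nearly overhead there.

Request:
{"fn": "jog_arm", "kwargs": {
  "increments": [
    [0.03,0,0,0,0,0,0.515],
    [0.05,0,0,0,0,0,0.515],
    [0.03,0,0,0,0,0,0.515],
    [0.008,0,0,0,0,0,0.515],
    [0,0,0,0,0,0,0.515]
  ]
}}

```text
time: 9.55
tool_pos: [442.6, -192.0, 206.4]
tool_rot: [-3.141, 0.001, -0.278]
contact_force: [-0.5, 1.4, -1.7]
opening: 0.489
grip_force: 12.0
```

Request:
{"fn": "jog_arm", "kwargs": {
  "increments": [
    [0,0,0,0,0,0,0.515],
    [0,0,0,0,0,0,0.515]
  ]
}}

```text
time: 9.8
tool_pos: [442.3, -192.2, 206.9]
tool_rot: [3.142, -0.0, -0.279]
contact_force: [-0.2, 0.4, -1.7]
opening: 0.487
grip_force: 12.0
```

Run:
```python
from h import *
s=read_state();p,d=snapshot('wrist');save('w5c',cv2.resize(p[60:220,240:400],None,fx=3.7,fy=3.7,interpolation=cv2.INTER_CUBIC));np.savez('w5',p=p,d=d,pos=s['tool_pos'],rot=s['tool_rot'])
print(ptr(p),s['tool_pos'],s['tool_rot'],s['contact_force'],s['opening'],s['grip_force'])
print(wpix(s,[514.1,-212.7,168]))
```

```text
((np.float64(275.0769230769231), np.int64(186)), (np.float64(275.76666666666665), np.int64(187))) [ 442.30307726 -192.23607032  206.93316903] [ 3.14153715e+00 -2.61237847e-05 -2.78563627e-01] [-0.17146465  0.42539138 -1.65602725] 0.48744839224767417 11.969320625066757
[320.99769904 106.12283608]
```

View pics/w5c.png

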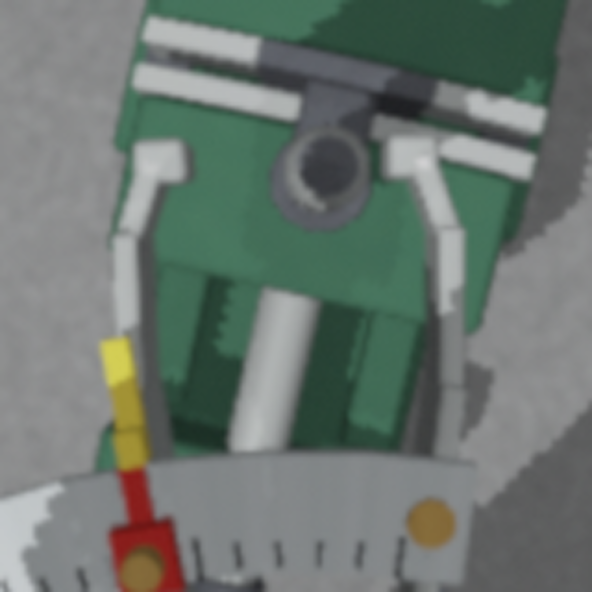

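The crop shows the pin top centred at (329,168), and the tips' inner faces at x=188 and x=385, y≈160. So the pin is right of the mid-line. I quantify it with depth.

```bash
cat >> h.py <<'E'
def pts(s,d,u0,v0,u1,v1):
    m=camera_model('wrist');H=np.array(m['hand_eye']);R=Ro.from_euler('xyz',s['tool_rot']).as_matrix()
    vv,uu=np.mgrid[v0:v1,u0:u1];x=(uu-m['cx'])/m['fx'];y=(vv-m['cy'])/m['fy'];r=np.hypot(x,y)+1e-9
    D=d[v0:v1,u0:u1];c=np.stack([x/r*np.tan(r)*D,y/r*np.tan(r)*D,D],-1)
    t=c@H[:3,:3].T+H[:3,3]   # tool frame
    return uu,vv,t,t@R.T+s['tool_pos']
def pintips(s,d):
    uu,vv,t,w=pts(s,d,240,60,400,150)
    k=(w[...,2]>161)&(w[...,2]<175)&(abs(t[...,0]-75)<25)&(abs(t[...,1])<20)
    print('pin n',k.sum(),'px',uu[k].mean().round(1),vv[k].mean().round(1),'tool',t[k].mean(0).round(1),np.ptp(t[k],0).round(1),'world',w[k].mean(0).round(1))
    for sg in(-1,1):
        k=(t[...,2]>-25)&(t[...,2]<2)&(t[...,0]>66)&(t[...,1]*sg>3)&(t[...,1]*sg<30)
        T=t[k];print('tip',sg,k.sum(),'x',np.percentile(T[:,0],[2,98]).round(1),'y',np.percentile(T[:,1],[2,98]).round(1),'z',np.median(T[:,2]).round(1))
E
python3 - <<'E'
from h import *
w=np.load('w5.npz');s=dict(tool_pos=w['pos'],tool_rot=w['rot']);pintips(s,w['d'])
for u,v,z in((329,105.4,168),(290.8,103.2,219),(344,103.2,219)):
    X=wonz(s,u,v,z);print((Ro.from_euler('xyz',s['tool_rot']).inv().apply(X-s['tool_pos'])).round(1),X.round(1))
E
```

```text
pin n 201 px 327.4 105.2 tool [75.3  3.7 41. ] [13.3 13.   7.2] world [ 513.7 -216.5  165.9]
tip -1 318 x [66.2 75.9] y [-20.3 -13.1] z -11.2
tip 1 317 x [66.2 76.4] y [ 9.5 17. ] z -11.5
[75.1  4.6 38.9] [ 513.3 -217.3  168. ]
[ 73.6 -12.8 -12.1] [ 516.6 -200.2  219. ]
[ 73.6   9.4 -12.1] [ 510.5 -221.5  219. ]
```

Request:
{"fn": "jog_arm", "kwargs": {
  "increments": [
    [0.003,0.012,0,0,0,0,0.515],
    [0,0,0.03,0,0,0,0.515],
    [0,0,0.02,0,0,0,0.515],
    [0,0,0,0,0,0,0.515],
    [0,0,0,0,0,0,0.515]
  ]
}}

```text
time: 10.48
tool_pos: [442.6, -198.5, 181.7]
tool_rot: [-3.142, 0.0, -0.278]
contact_force: [0.8, 0.2, -2.1]
opening: 0.486
grip_force: 12.0
```

Run:
```python
from h import *
s=read_state();p,d=snapshot('wrist');save('w6',p);np.savez('w6',p=p,d=d,pos=s['tool_pos'],rot=s['tool_rot'])
print(ptr(p),s['tool_pos'],s['tool_rot'],s['opening'],s['grip_force']);pintips(s,d)
uu,vv,t,w=pts(s,d,275,188,350,215); print('arc z at left/right',[np.median(t[:,a:b,2]).round(1) for a,b in((12,30),(30,45),(50,62))])
uu,vv,t,w=pts(s,d,270,220,370,300); k=(t[...,2]<-8)&(t[...,2]>-25); 
for lo in(-30,-15,0,15):
    j=k&(abs(t[...,0]-lo)<8); print(lo,j.sum(),np.median(t[j][:,2]) if j.any() else None)
```

```text
((np.float64(274.7857142857143), np.int64(186)), (np.float64(275.8965517241379), np.int64(187))) [ 442.56204263 -198.52541644  181.73672712] [-3.14152822e+00  1.74026567e-04 -2.78297007e-01] 0.4864541248066753 11.959234178066254
pin n 248 px 317.2 106.1 tool [73.6 -2.  15.8] [13.  13.3  7.3] world [ 513.9 -216.8  165.9]
tip -1 319 x [66.2 76. ] y [-20.4 -13.1] z -11.2
tip 1 314 x [66.2 76.4] y [ 9.5 17. ] z -11.5
arc z at left/right [np.float64(-18.5), np.float64(-18.4), np.float64(-18.4)]
-30 0 None
-15 699 -15.334377085342112
0 1310 -15.472594957067137
15 1158 -15.328494570119041
```

The calipers are centred on the pin (−2.0 against −1.8 mm) and level. I descend 47 mm.

Request:
{"fn": "jog_arm", "kwargs": {
  "increments": [
    [0,0,0.02,0,0,0,0.515],
    [0,0,0.03,0,0,0,0.515],
    [0,0,0.03,0,0,0,0.515],
    [0,0,0.014,0,0,0,0.515],
    [0,0,0,0,0,0,0.515]
  ]
}}

```text
time: 11.15
tool_pos: [442.1, -198.2, 133.9]
tool_rot: [-3.141, 0.002, -0.278]
contact_force: [0.1, 0.6, -2.7]
opening: 0.489
grip_force: 11.9
```

Request:
{"fn": "jog_arm", "kwargs": {
  "increments": [
    [0,0,0,0,0,0,0.516],
    [0,0,0,0,0,0,0.516],
    [0,0,0,0,0,0,0.516]
  ]
}}

```text
time: 11.52
tool_pos: [442.7, -198.7, 135.2]
tool_rot: [3.141, -0.001, -0.278]
contact_force: [0.6, 0.2, -2.3]
opening: 0.485
grip_force: 12.1
```

Run:
```python
from h import *
s=read_state();p,d=snapshot('wrist');save('w7c',cv2.resize(p[80:220,250:390],None,fx=4.2,fy=4.2,interpolation=cv2.INTER_CUBIC))
print(ptr(p),s['tool_pos'],s['tool_rot'],s['contact_force'],s['opening'],s['grip_force']);pintips(s,d)
```

```text
((np.float64(275.25925925925924), np.int64(186)), (np.float64(275.6551724137931), np.int64(187))) [ 442.72852493 -198.69819687  135.19592397] [ 3.14124910e+00 -8.03867717e-04 -2.78337394e-01] [ 0.57556568  0.19420661 -2.30588416] 0.4853286954207914 12.094317376613617
pin n 504 px 316.1 100.7 tool [ 73.4  -2.  -30.7] [13.5 13.5  7.1] world [ 513.8 -216.9  165.9]
tip -1 319 x [66.2 75.9] y [-20.1 -13. ] z -11.3
tip 1 310 x [66.2 76.4] y [ 9.4 17. ] z -11.5
```

View pics/w7c.png

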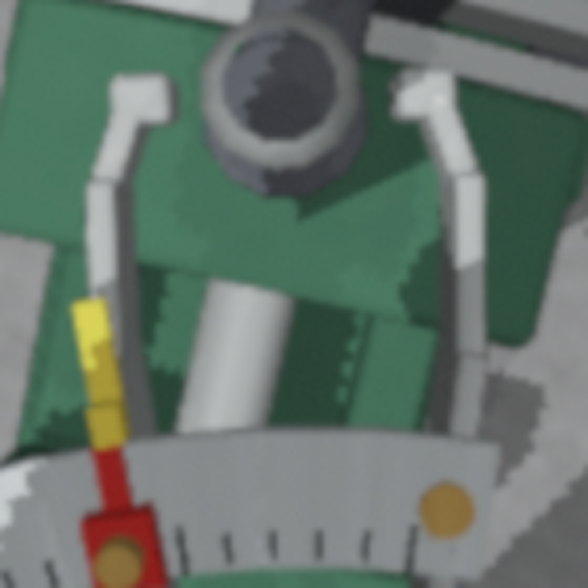

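The final view shows the pointer end at crop (109,446), running straight into the red line at (110,452). The pin is centred between the tips (faces at x≈172 and x≈395) with clearance on both sides. The tips are at about 141 mm, between the shoulder at 108 mm and the pin top at 168 mm. I hand in.

```bash
python3 -c "
from plant import *
print(job_done())"
```

```text
the job is handed in; nothing more can be done
None
```

I handed the job in with the calipers held level and steady around the pin: pointer on the red marker, tips about 4 mm clear of the pin on each side, between its shoulder and its top; the judged result was not shown.

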